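# Pack the last spice jar and close the carton

## Robot

A 6-joint arm with a two-finger parallel gripper is mounted at the origin on a cart in front of the work surface, level with it; the furniture and walls round the work are solid. World frame = base frame: x ahead of the robot, y to its left, z up, the work surface at z = 0. Lengths are in m, angles in rad, forces in N, time in s.
With the tool pointing down it reaches from about 0.35 to 0.875 m from the base axis. Payload 4.2 kg.
Tool frame: the origin (TCP) lies on the centre line of the jaws, within the pads' length; the fingertips stand 14 mm ahead of it and the grasp point (between the pads) lies 5 mm behind it (env.tcp_to_tips is the distance from the TCP to the fingertips, in m); z points along the fingers, y is the line along which they close (so a half turn about z gives the same grasp; the last joint's range is limited). The gripper opens to 85 mm and grips with 20 to 120 N. Pads are 22 mm wide; open, the fingers measure 114 mm over their backs; the gripper's body (76 mm by 85 mm) begins 54 mm behind the grasp point. The pads swing forward as they close: fully open they stand 13 mm farther back than shut.
Start: joints at [1.541, 0.385, 0.008, 0, -1.194, -0.259], TCP at [0.178, 0.599, 0.245] pointing down, gripper open.
Joint ranges: [-3.14, 3.14], [-1.21, 2.06], [-1.07, 1.41], [-3.16, 2.05], [-2.99, -0.16], [-3.1, 3.1]. Speed limits (rad/s): [2.79, 2.79, 3.14, 3.14, 3.14, 3.14].

## Interface

Orientations are given as [roll, pitch, yaw] about the fixed x, y, z axes, in that order (R = Rz(yaw) Ry(pitch) Rx(roll)).
In Python, from station import env gives the robot as it stands. The module is installed in compiled form; this text tells all that it offers.
- The arm moves only by the tool drive_tool, never from a script. Its argument "increments" is a list of rows, each an object with "linear": the shift along the tool's x, y, z in mm, a list of three; "rotation": the turn, a rotation vector about the tool's x, y, z in degrees, a list of three; "gripper": the closure, from -1 (fully open) to 1 (shut). A call has 1 to 8 rows; each row shifts and turns the commanded pose from where the row before left it, along the tool's axes as they then stand; what a row does not reach is not made up. A row lasts 1/10 s, in which the tool goes at most 50 mm and 8.59 degrees, less where a joint would pass 70% of its speed; a pose out of reach is approached as far as the arm can. A call with a gripper value outside its range is refused whole. The fingers move at their own pace and stop on an object; "squeeze" is the grip in N (left out, the last holds). Time passes only in rows, so rows that do not move let the fingers close. It gives the time, the measured TCP pose, the force, the opening and the grip force at its end, in the units of the state.
- env.get_state(): the state, without advancing time (a new reading comes with each control period).
- env.capture(name): name is "scene" or "top" or "wrist"; returns (picture, depth): 400x640x3 uint8, red, green, blue; 400x640 float32, m along the optical axis (not along the pixel's ray), 0 where there is no reading.
- env.camera_info(name): a dict with "K" (3x3 intrinsics, pixels), "view" (4x4, takes a point from world to camera coordinates); the wrist camera has in their place "T_tool_cam" (4x4, takes a point from camera to tool coordinates, whose origin is the TCP and whose axes are the flange's). Camera axes: x right, y up, looking along -z (the intrinsics and any distortion apply to the point x, -y, -z); pixel columns grow to the right and rows downward; lengths in m; the calibration is good to about 2 mm. A picture is of the moment at which its call begins: read the wrist's pose just before it. camera_info takes no time and is no camera call.
- env.finish_job(): hands the job in; it is judged then, once.
The state is a dict: "clock": time; "qpos": joint angles; "dq": joint speeds; "tau": joint torques, N m; "position": TCP position; "tool_rot": TCP orientation; "ft_force": force on the tool from outside, world axes, zero at the start; "wrist_torque": the same for the moment, N m; "gripper_width": finger opening in m; "grasp_force": force on a finger pad.
Only numpy, scipy, OpenCV 4.12 (cv2) and the standard library are available. Lean on these libraries where they do the work, as an engineer would, in place of code of your own. Each camera call takes 0.05 s, during which the arm holds its last target. There are 200 camera calls.

## Task

Finish packing the cardboard carton: stand the spare spice jar (the tall slim one on the counter, not the wide jar) gently upright in the empty end of the row inside, in line with the two jars already there. Then close the carton: fold the two short end flaps down first, then both long side flaps down over them, so that all four lie flat. Leave the packed jars standing where they are and do not push the other things on the counter about.

Things in the scene. Friction and masses are not known exactly. Their poses are not given: they have to be found in the camera images.
- carton: Open plain brown cardboard carton, fixed to the counter, outside 128 (its x) x 180 (its y) x 122 mm high, walls and floor 4 mm thick, inside 120 x 172 x 118 mm deep. Origin: centre of its underside on the counter; its x points away from the robot, its y to the robot's left (turned by -0.15 to 0.45 rad), z up. Four flaps at the top. The row of jars stands along its y axis, on its centre line.
- gap (a point): The empty place in the row: centre of the free space on the carton's inner floor (4 mm above the counter), at the carton's left (+y) end, 56 mm from the carton's centre. A jar standing here clears the next jar by about 10 mm and the end wall by 7 mm.
- spare_jar: The spare spice jar: upright glass jar, cylinder 46 mm across and 106 mm tall including its screw lid (top 20 mm, 45 mm across), about 110 g, standing on the counter to the right of the carton. Origin: centre of its underside, z up.
- packed_jar_end: Spice jar of the same shape (46 mm across, 106 mm tall), already standing in the carton at its right (-y) end. Origin: centre of its underside.
- packed_jar_middle: Spice jar of the same shape, already standing in the middle of the carton. Origin: centre of its underside.
- end_flap_left (a joint): Angle of the short end flap on the carton's left (+y) end; 0 = folded down flat (closed), 1.57 = standing upright, more = leaning outward; starts between 1.8 and 2.2 (hinge stop at 2.7). The cardboard flap is 60 mm long from crease to free edge, 114 mm wide, 3 mm thick, with its crease 123.5 mm above the counter. It stays where it is left and needs about 1 N to fold; stop at 0.
- end_flap_right (a joint): Angle of the short end flap on the carton's right (-y) end; 0 = folded down flat (closed), 1.57 = standing upright, more = leaning outward; starts between 1.8 and 2.2 (hinge stop at 2.7). The cardboard flap is 60 mm long from crease to free edge, 114 mm wide, 3 mm thick, with its crease 123.5 mm above the counter. It stays where it is left and needs about 1 N to fold; stop at 0.
- side_flap_near (a joint): Angle of the long side flap on the side near the robot (-x); 0 = folded down flat (closed), 1.57 = standing upright, more = leaning outward; starts between 1.8 and 2.2 (hinge stop at 2.7). The cardboard flap is 60 mm long from crease to free edge, 180 mm wide, 3 mm thick, with its crease 127.5 mm above the counter. It stays where it is left and needs about 1 N to fold; stop at 0.
- side_flap_far (a joint): Angle of the long side flap on the side far from the robot (+x); 0 = folded down flat (closed), 1.57 = standing upright, more = leaning outward; starts between 1.8 and 2.2 (hinge stop at 2.7). The cardboard flap is 60 mm long from crease to free edge, 180 mm wide, 3 mm thick, with its crease 127.5 mm above the counter. It stays where it is left and needs about 1 N to fold; stop at 0.
- big_jar: Bystander: wider, lower jar, 68 mm across, 84 mm tall, on the counter. Origin: centre of its underside.
- ramekin: Bystander: white ceramic ramekin, 70 mm across, 42 mm tall. Origin: centre of its underside.
- small_ramekin: Bystander: smaller dark ceramic ramekin, 58 mm across, 34 mm tall, on the counter. Origin: centre of its underside.
- end_flap_left_crease (a point): Middle of the crease (hinge line) of end_flap_left, fixed on the carton's rim; axes as the carton's.
- end_flap_left_edge (a point): Middle of the free edge of end_flap_left, 60 mm from its crease; moves with the flap.
- end_flap_right_crease (a point): Middle of the crease (hinge line) of end_flap_right, fixed on the carton's rim; axes as the carton's.
- end_flap_right_edge (a point): Middle of the free edge of end_flap_right, 60 mm from its crease; moves with the flap.
- side_flap_near_crease (a point): Middle of the crease (hinge line) of side_flap_near, fixed on the carton's rim; axes as the carton's.
- side_flap_near_edge (a point): Middle of the free edge of side_flap_near, 60 mm from its crease; moves with the flap.
- side_flap_far_crease (a point): Middle of the crease (hinge line) of side_flap_far, fixed on the carton's rim; axes as the carton's.
- side_flap_far_edge (a point): Middle of the free edge of side_flap_far, 60 mm from its crease; moves with the flap.
Things that resemble listed ones, but are neither listed nor needed, are in the scene too. What is shaped like the spare_jar but red is not meant.

How it is judged:
On the way, in this order (a step that is already met when the one before it is completed fails the run):
1. The spare jar stands released in the free end of the row while all four flaps are still open (x of spare_jar in the frame of carton between -0.022 and 0.022 m and y of spare_jar in the frame of carton between 0.036 and 0.072 m and z of spare_jar in the frame of carton below 0.012 m and angle between spare_jar's own z axis and vertical below 0.12 rad and linear speed of spare_jar below 0.03 m/s and contact force between the fingers and spare_jar below 0.05 N and value of joint each of end_flap_left, end_flap_right, side_flap_near, side_flap_far above 0.9 rad), for 0.2 s.
2. Both end flaps are folded down while both long side flaps are still open (value of joint each of end_flap_left, end_flap_right below 0.12 rad and value of joint each of side_flap_near, side_flap_far above 0.9 rad), for 0.1 s.
3. Both long side flaps are folded down over them (value of joint each of end_flap_left, end_flap_right, side_flap_near, side_flap_far below 0.12 rad), for 0.1 s.
At the end, for the whole second after the job is handed in: All four flaps within 0.12 rad of flat; spare jar at rest on the carton floor, upright within 0.12 rad, within 22 mm of the long centre line and 36 to 72 mm from the centre towards the left (+y) end; packed jars upright within 0.12 rad and within 20 mm of where they began (all of step 3 and x of spare_jar in the frame of carton between -0.022 and 0.022 m and y of spare_jar in the frame of carton between 0.036 and 0.072 m and z of spare_jar in the frame of carton below 0.012 m and angle between each of spare_jar, packed_jar_end, packed_jar_middle's own z axis and vertical below 0.12 rad and linear speed of spare_jar below 0.03 m/s and distance of each of packed_jar_end, packed_jar_middle from where it was at the start of the episode below 0.02 m); the robot touches nothing.
It fails at once if The spare jar is dropped into the carton (faster than 0.6 m/s inside it) (horizontal distance between spare_jar and carton below 0.09 m and z of spare_jar in the frame of carton below 0.1 m and linear speed of spare_jar above 0.6 m/s).
It fails at once if The big jar is moved by more than 30 mm (distance of big_jar from where it was at the start of the episode above 0.03 m).
It fails at once if The ramekin is moved by more than 30 mm (distance of ramekin from where it was at the start of the episode above 0.03 m).
It fails at once if The small ramekin is moved by more than 30 mm (distance of small_ramekin from where it was at the start of the episode above 0.03 m).
It also fails if it takes over 61 s, if anything falls off the work surface, if the arm or the gripper's body presses on something with over 40 N, if the wrist force passes 120 N, or if a joint passes its speed limit or range.

## Working session

There is one attempt and no reset: what is moved stays moved. The work goes in short steps, Python scripts to look and compute and a tool call to move; the robot and the scene stay as the last step left them, time stands still between calls to the robot, and variables do not carry over. Pictures are saved under pics/ and viewed, at most 10 in all, crops included, and the job is handed in when it is done.

Besides the shell and the picture viewer there is one more tool, called after "Emit:" as name([rows], argument=value, ...), one row to a line, values as JSON. drive_tool: Moves the arm, as the interface text tells. Its arguments: {"type":"object","properties":{"increments":{"type":"array","items":{"type":"object","properties":{"linear":{"type":"array","items":{"type":"number"}},"rotation":{"type":"array","items":{"type":"number"}},"gripper":{"type":"number"}}}},"squeeze":{"type":"number"}},"required":["increments"]}

```bash
mkdir -p pics
python3 - <<'E'
from station import env
import cv2, numpy as np
for n in("scene","top"):
    p,d=env.capture(n); cv2.imwrite(f"pics/{n}0.png",p[:,:,::-1]); np.savez(f"{n}0.npz",p=p,d=d)
    i=env.camera_info(n); print(n,i["K"],np.round(i["view"],3),{k for k in i})
print(env.camera_info("wrist"));print(env.get_state())
E
```

```text
scene [[516.48599996   0.         313.07717211]
 [  0.         516.48599996 198.18409535]
 [  0.           0.           1.        ]] [[ 0.872 -0.489  0.025 -0.396]
 [ 0.207  0.416  0.886 -0.242]
 [-0.443 -0.767  0.464 -0.819]
 [ 0.     0.     0.     1.   ]] {'view', 'K'}
top [[505.37010233   0.         319.48955632]
 [  0.         505.37010233 203.83854602]
 [  0.           0.           1.        ]] [[ 0.354 -0.935 -0.004 -0.059]
 [ 0.897  0.338  0.285 -0.553]
 [-0.265 -0.105  0.958 -1.27 ]
 [ 0.     0.     0.     1.   ]] {'view', 'K'}
{'K': array([[298.85694844,   0.        , 316.5251077 ],
       [  0.        , 298.85694844, 204.07448859],
       [  0.        ,   0.        ,   1.        ]]), 'T_tool_cam': array([[-4.62868954e-04,  9.46041511e-01,  3.24045129e-01,
         8.40695332e-02],
       [ 9.99999893e-01,  4.38386349e-04,  1.48550977e-04,
        -7.61694707e-04],
       [-1.52157071e-06,  3.24045164e-01, -9.46041612e-01,
        -1.29362139e-01],
       [ 0.00000000e+00,  0.00000000e+00,  0.00000000e+00,
         1.00000000e+00]])}
{'clock': 0.1, 'qpos': array([ 1.54059379e+00,  3.85474025e-01,  6.75849662e-03, -4.38726967e-04,
       -1.19403350e+00, -2.58600100e-01]), 'dq': array([-0.00026353, -0.00070557,  0.00372459,  0.00267029,  0.00023486,
       -0.00109979]), 'tau': array([-6.89581179e-05, -3.93318522e+01,  1.88930601e+01,  4.19800624e+00,
       -2.60286361e-03,  6.20741474e-06]), 'position': array([0.17784291, 0.59863552, 0.24433225]), 'tool_rot': array([ 3.13960061e+00, -1.05281892e-04, -2.88964338e-01]), 'ft_force': array([ 0.40500143, -0.19312999,  0.05021681]), 'wrist_torque': array([-0.04005412,  0.01201156,  0.02080345]), 'grasp_force': 0.0, 'gripper_width': 0.085449941940524}
```

View pics/scene0.png

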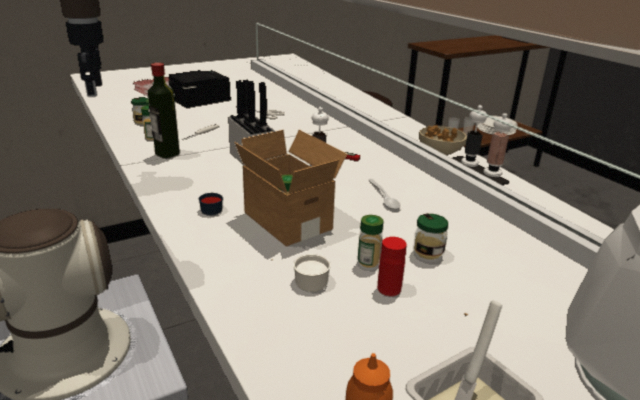

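View pics/top0.png

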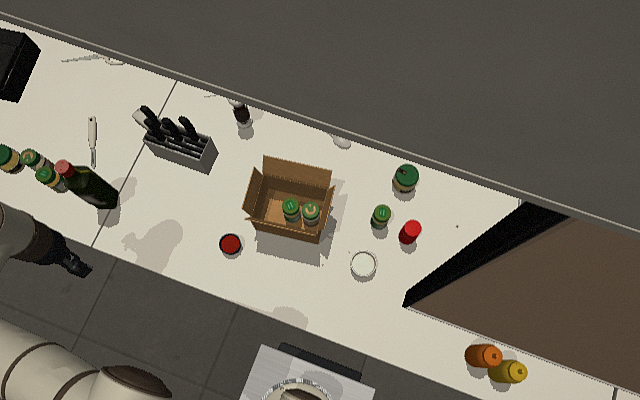

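Scene view: the spare jar candidates are the slim green-lidded jar (371,243), the red jar (391,267) and the wide green-lidded jar (431,238). In the top view they are at (381,216), (410,232) and (405,178). The slim green one fits: it is tall and slim, and neither red nor wide. The carton is at (290,190), with packed lids at top (291,208) and (311,212). I'll confirm with a crop and measure.

```bash
cat > h.py <<'E'
from station import env
import cv2, numpy as np
def cam(n): 
    i=env.camera_info(n); return i["K"],np.linalg.inv(i["view"])
def cloud(n,d,T=None):
    K=env.camera_info(n)["K"]; T=cam(n)[1] if T is None else T
    v,u=np.mgrid[:400,:640]; c=np.stack([(u-K[0,2])/K[0,0]*d,-(v-K[1,2])/K[1,1]*d,-d,np.ones_like(d)],-1)
    return (c@T.T)[...,:3]
def ray(n,u,v,z,T=None):
    K=env.camera_info(n)["K"]; T=cam(n)[1] if T is None else T
    r=T[:3,:3]@np.array([(u-K[0,2])/K[0,0],-(v-K[1,2])/K[1,1],-1]); o=T[:3,3]
    return o+r*(z-o[2])/r[2]
E
python3 - <<'E'
from h import *
f=np.load("scene0.npz"); g=np.load("top0.npz")
a=cv2.resize(f["p"][190:310,180:480],None,fx=2,fy=2,interpolation=2)
b=cv2.resize(g["p"][130:290,200:450],None,fx=2.4,fy=2.4,interpolation=2)
b=b[:,:600]; cv2.imwrite("pics/crop.png",np.vstack([a[:220],b[:380]])[:,:,::-1])
pts=[]
for n,q in(("scene",f),("top",g)):
    X=cloud(n,q["d"]); p=q["p"]; hsv=cv2.cvtColor(p,cv2.COLOR_RGB2HSV)
    gr=cv2.inRange(hsv,(40,90,25),(85,255,255)); 
    c,l,s,ce=cv2.connectedComponentsWithStats(gr)
    for k in range(1,c):
        if s[k,4]>25 :
            m=(l==k)&(q["d"]>0); z=X[m]; zt=np.percentile(z[:,2],95)
            if .2<z[:,0].mean()<.9: 
                t=z[z[:,2]>zt-.006]; print(n,"green",ce[k].round(),s[k,4],"top z",zt.round(3),cv2.minEnclosingCircle(t[:,:2].astype(np.float32)))
    br=cv2.inRange(hsv,(5,60,30),(22,255,255))>0
    m=br&(q["d"]>0)&(abs(X[...,0]-.6)<.25)&(abs(X[...,1]-.0)<.3)
    np.save(n+"br.npy",X[m]); z=X[m]; print(n,"brown",m.sum(),np.percentile(z,[2,50,98],axis=0).round(3).tolist())
    for lab,uv in {"scene":{"ram":(312,262),"small":(211,197),"bottle":(165,150),"spice":(320,112)},"top":{"ram":(363,257),"small":(230,236),"red":(411,226),"knife":(180,140)}}[n].items():
        print(lab,X[uv[1],uv[0]].round(3))
E
```

```text
scene green [162.  91.] 34 top z 0.205 ((0.36264437437057495, 0.693842887878418), 0.011069081723690033)
scene green [142. 104.] 165 top z 0.105 ((0.34697359800338745, 0.825358510017395), 0.11180345714092255)
scene green [287. 180.] 101 top z 0.11 ((0.4716680645942688, 0.16924721002578735), 0.06897012889385223)
scene green [371. 224.] 356 top z 0.106 ((0.567739725112915, -0.025699172168970108), 0.024236978963017464)
scene green [432. 223.] 405 top z 0.085 ((0.6970828175544739, -0.0553501658141613), 0.031666744500398636)
scene brown 8540 [[0.422, -0.083, 0.003], [0.492, 0.132, 0.1], [0.681, 0.298, 0.179]]
ram [ 0.449 -0.002  0.029]
small [0.369 0.352 0.025]
bottle [0.35  0.691 0.025]
spice [0.723 0.451 0.159]
top green [  4. 154.] 173 top z 0.089 ((0.36303094029426575, 1.0087380409240723), 0.02821137011051178)
top green [ 30. 158.] 194 top z 0.11 ((0.37913328409194946, 0.9212164878845215), 0.02287164144217968)
top green [407. 175.] 358 top z 0.09 ((0.6969830393791199, -0.05293574929237366), 0.03050709329545498)
top green [ 45. 175.] 241 top z 0.11 ((0.349239319562912, 0.8566752076148987), 0.023657724261283875)
top green [290. 206.] 208 top z 0.114 ((0.4999200403690338, 0.20731817185878754), 0.021666118875145912)
top green [310. 210.] 180 top z 0.115 ((0.507840633392334, 0.15374906361103058), 0.022119194269180298)
top green [382. 213.] 211 top z 0.11 ((0.5665905475616455, -0.023167813196778297), 0.022306984290480614)
top brown 5021 [[0.426, -0.046, 0.001], [0.546, 0.213, 0.087], [0.67, 0.298, 0.183]]
ram [ 0.454 -0.017  0.03 ]
small [0.382 0.343 0.024]
red [ 0.56  -0.106  0.102]
knife [0.559 0.545 0.133]
```

View pics/crop.png

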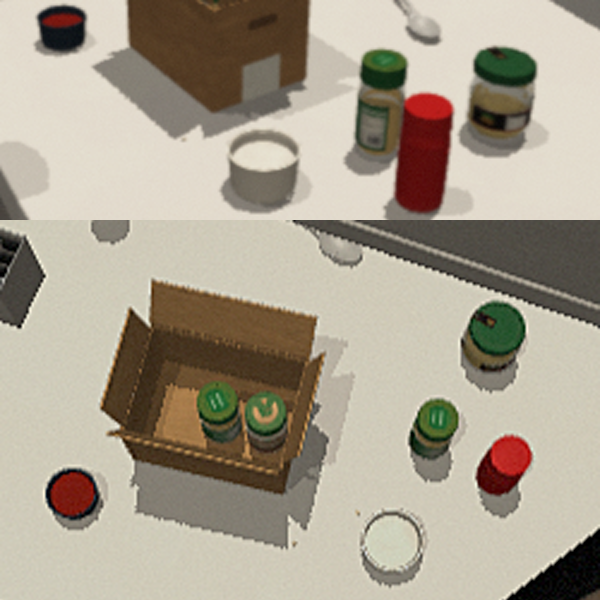

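The crop confirms it: the slim green-lidded jar (crop 435,425) stands beside the red one, with the wide jar behind. Next, the carton frame from its wall planes, and the flap angles.

Run:
```python
from h import *
for n in("scene","top"):
    z=np.load(n+"br.npy"); w=z[(z[:,2]>.02)&(z[:,2]<.11)]
    # histograms along candidate yaw: maximise sharpness
    best=[]
    for a in np.arange(-.15,.46,.01):
        R=np.array([[np.cos(a),np.sin(a)],[-np.sin(a),np.cos(a)]]); q=w[:,:2]@R.T
        hx=np.histogram(q[:,0],np.arange(0,1.2,.003))[0]; hy=np.histogram(q[:,1],np.arange(-.5,.7,.003))[0]
        best.append(((hx**2.).sum()+(hy**2.).sum(),a))
    a=max(best)[1]; R=np.array([[np.cos(a),np.sin(a)],[-np.sin(a),np.cos(a)]]); q=w[:,:2]@R.T
    hx=np.histogram(q[:,0],np.arange(0,1.2,.003))[0]; hy=np.histogram(q[:,1],np.arange(-.5,.7,.003))[0]
    print(n,"yaw",a,"x:",[(round(i*.003+.0015,4),int(hx[i])) for i in np.argsort(-hx)[:8]],"y:",[(round(i*.003-.4985,4),int(hy[i])) for i in np.argsort(-hy)[:8]])
    f=z[z[:,2]>.131]; p=f[:,:2]@R.T
    np.save(n+"fl.npy",np.c_[p,f[:,2]]); print(np.percentile(p,[1,10,50,90,99],axis=0).round(3).tolist(), f[:,2].max().round(3))
```

```text
scene yaw 0.12000000000000025 x: [(np.float64(0.4605), 1303), (np.float64(0.4575), 198), (np.float64(0.5835), 119), (np.float64(0.6585), 91), (np.float64(0.4635), 91), (np.float64(0.5595), 89), (np.float64(0.5565), 80), (np.float64(0.5655), 73)] y: [(np.float64(0.0565), 923), (np.float64(0.0595), 574), (np.float64(-0.1145), 129), (np.float64(0.2335), 87), (np.float64(0.0535), 82), (np.float64(0.2305), 63), (np.float64(-0.1115), 48), (np.float64(0.0625), 40)]
[[0.442, 0.039], [0.447, 0.044], [0.537, 0.117], [0.61, 0.22], [0.616, 0.241]] 0.185
top yaw 0.12000000000000025 x: [(np.float64(0.5835), 526), (np.float64(0.4605), 377), (np.float64(0.4575), 48), (np.float64(0.5865), 40), (np.float64(0.4995), 40), (np.float64(0.6585), 37), (np.float64(0.5025), 36), (np.float64(0.5055), 21)] y: [(np.float64(0.2335), 196), (np.float64(0.0715), 29), (np.float64(0.0685), 29), (np.float64(0.0865), 28), (np.float64(0.1255), 26), (np.float64(0.0775), 25), (np.float64(0.0985), 25), (np.float64(0.0895), 25)]
[[0.442, 0.042], [0.454, 0.053], [0.593, 0.134], [0.612, 0.222], [0.616, 0.242]] 0.191
```

```bash
cat >> h.py <<'E'
from scipy.spatial.transform import Rotation as Ro
A=0.12; C0=np.array([.5026,.2092])
def loc(x,y,z): return np.r_[C0+np.array([[np.cos(A),-np.sin(A)],[np.sin(A),np.cos(A)]])@[x,y],z]
def toloc(p): return np.r_[np.array([[np.cos(A),np.sin(A)],[-np.sin(A),np.cos(A)]])@(np.array(p[:2])-C0),p[2]]
def plan(p0,R0,p1,R1,n):
    "equal rows from pose 0 to pose 1; shift taken in the row's starting frame"
    w=(R0.inv()*R1).as_rotvec(); d=(np.array(p1)-p0)/n
    for k in range(n):
        R=R0*Ro.from_rotvec(w*k/n); print("lin",(R.inv().apply(d)*1e3).round().astype(int).tolist(),"rot",np.degrees(w/n).round(1).tolist())
def now():
    s=env.get_state(); return np.array(s["position"]),Ro.from_euler("xyz",s["tool_rot"])
down=lambda yaw: Ro.from_euler("xyz",[np.pi,0,yaw])
E
python3 - <<'E'
from h import *
p,R=now(); plan(p,R,[.38,.275,.27],down(-1.451),8); print(); plan([.38,.275,.27],down(-1.451),[.567,-.0245,.21],down(-1.451),7)
for u,v in((243.7,209.2),(255.4,168)):print(toloc(ray("top",u,v,.176)))
E
```

```text
lin [36, 32, -3] rot [0.0, -0.0, 8.3]
lin [40, 26, -3] rot [0.0, -0.0, 8.3]
lin [43, 20, -3] rot [0.0, -0.0, 8.3]
lin [46, 14, -3] rot [0.0, -0.0, 8.3]
lin [47, 7, -3] rot [0.0, -0.0, 8.3]
lin [48, 0, -3] rot [0.0, -0.0, 8.3]
lin [47, -7, -3] rot [0.0, -0.0, 8.3]
lin [46, -14, -3] rot [0.0, -0.0, 8.3]

lin [46, -21, 9] rot [0.0, 0.0, 0.0]
lin [46, -21, 9] rot [0.0, 0.0, 0.0]
lin [46, -21, 9] rot [0.0, 0.0, 0.0]
lin [46, -21, 9] rot [0.0, 0.0, 0.0]
lin [46, -21, 9] rot [0.0, 0.0, 0.0]
lin [46, -21, 9] rot [0.0, 0.0, 0.0]
lin [46, -21, 9] rot [0.0, 0.0, 0.0]
[-0.05840184  0.09801941  0.176     ]
[0.05277834 0.09972877 0.176     ]
```

Emit:
drive_tool([
  {"linear": [36,32,-3],"rotation": [0,0,8.3],"gripper": -1},
  {"linear": [40,26,-3],"rotation": [0,0,8.3],"gripper": -1},
  {"linear": [43,20,-3],"rotation": [0,0,8.3],"gripper": -1},
  {"linear": [46,14,-3],"rotation": [0,0,8.3],"gripper": -1},
  {"linear": [47,7,-3],"rotation": [0,0,8.3],"gripper": -1},
  {"linear": [48,0,-3],"rotation": [0,0,8.3],"gripper": -1},
  {"linear": [47,-7,-3],"rotation": [0,0,8.3],"gripper": -1},
  {"linear": [46,-14,-3],"rotation": [0,0,8.3],"gripper": -1},
], squeeze=25)

```text
clock: 0.9
position: [0.3808, 0.2726, 0.2693]
tool_rot: [3.141, -0.0, -1.453]
ft_force: [0.7, 0.5, 0.2]
gripper_width: 0.0853
grasp_force: 0.0
```

Emit:
drive_tool([
  {"linear": [46,-21,9],"gripper": -1},
  {"linear": [46,-21,9],"gripper": -1},
  {"linear": [46,-21,9],"gripper": -1},
  {"linear": [46,-21,9],"gripper": -1},
  {"linear": [46,-21,9],"gripper": -1},
  {"linear": [46,-21,9],"gripper": -1},
  {"linear": [46,-21,9],"gripper": -1},
  {"linear": [0,0,0],"gripper": -1},
])

```text
schema error: expected keys linear, rotation, gripper
```

Run:
```python
from h import *
p,R=now(); print(p,R.as_euler("xyz")); plan(p,R,[.567,-.0245,.082],down(-1.451),3)
M=np.eye(4);M[:3,:3]=R.as_matrix();M[:3,3]=p; T=M@env.camera_info("wrist")["T_tool_cam"]
im,d=env.capture("wrist"); cv2.imwrite("pics/w1.png",im[:,:,::-1])
X=cloud("wrist",d,T); g=cv2.inRange(cv2.cvtColor(im,cv2.COLOR_RGB2HSV),(40,90,25),(85,255,255))>0
m=g&(d>0)&(np.hypot(X[...,0]-.567,X[...,1]+.024)<.05)&(X[...,2]>.098)
print(m.sum(),X[m][:,2].max(),cv2.minEnclosingCircle(X[m][:,:2].astype(np.float32)))
```

```text
[0.38076504 0.27264654 0.26933739] [ 3.14140367e+00 -1.00520160e-06 -1.45309211e+00]
lin [106, -50, 62] rot [0.0, -0.0, -0.0]
lin [106, -50, 62] rot [0.0, -0.0, -0.0]
lin [106, -50, 62] rot [0.0, -0.0, -0.0]Traceback (most recent call last):
  File "<stdin>", line 7, in <module>
    return umr_maximum(a, axis, None, out, keepdims, initial, where)
ValueError: zero-size array to reduction operation maximum which has no identity
```

All keys are needed in every row.

Emit:
drive_tool([
  {"linear": [46,-21,9],"rotation": [0,0,0],"gripper": -1},
  {"linear": [46,-21,9],"rotation": [0,0,0],"gripper": -1},
  {"linear": [46,-21,9],"rotation": [0,0,0],"gripper": -1},
  {"linear": [46,-21,9],"rotation": [0,0,0],"gripper": -1},
  {"linear": [46,-21,9],"rotation": [0,0,0],"gripper": -1},
  {"linear": [46,-21,9],"rotation": [0,0,0],"gripper": -1},
  {"linear": [40,-21,9],"rotation": [0,0,0],"gripper": -1},
  {"linear": [0,0,0],"rotation": [0,0,0],"gripper": -1},
])

```text
clock: 1.75
position: [0.5619, -0.0182, 0.2051]
tool_rot: [3.138, -0.001, -1.454]
ft_force: [-0.1, 0.1, -0.0]
gripper_width: 0.0854
grasp_force: 0.0
```

Run:
```python
from h import *
p,R=now(); print(p,R.as_euler("xyz")); plan(p,R,[.567,-.0245,.082],down(-1.451),3)
M=np.eye(4);M[:3,:3]=R.as_matrix();M[:3,3]=p; T=M@env.camera_info("wrist")["T_tool_cam"]
im,d=env.capture("wrist"); cv2.imwrite("pics/w1.png",im[:,:,::-1])
X=cloud("wrist",d,T); g=cv2.inRange(cv2.cvtColor(im,cv2.COLOR_RGB2HSV),(40,90,25),(85,255,255))>0
m=g&(d>0)&(np.hypot(X[...,0]-.567,X[...,1]+.024)<.05)&(X[...,2]>.098)
print(m.sum()); 
if m.sum(): print(X[m][:,2].max(),cv2.minEnclosingCircle(X[m][:,:2].astype(np.float32)))
```

```text
[ 0.56191271 -0.01819235  0.20511431] [ 3.13766771e+00 -7.91554247e-04 -1.45391310e+00]
lin [2, -2, 41] rot [0.1, -0.0, -0.1]
lin [2, -2, 41] rot [0.1, -0.0, -0.1]
lin [2, -1, 41] rot [0.1, -0.0, -0.1]
1980
0.10896188817650768 ((0.5689659714698792, -0.02270677126944065), 0.02225266955792904)
```

Emit:
drive_tool([
  {"linear": [2,-2,40],"rotation": [0,0,0],"gripper": -1},
  {"linear": [2,-2,40],"rotation": [0,0,0],"gripper": -1},
  {"linear": [2,-2,40],"rotation": [0,0,0],"gripper": -1},
  {"linear": [0,0,3],"rotation": [0,0,0],"gripper": -1},
  {"linear": [0,0,0],"rotation": [0,0,0],"gripper": 1},
  {"linear": [0,0,0],"rotation": [0,0,0],"gripper": 1},
  {"linear": [0,0,0],"rotation": [0,0,0],"gripper": 1},
  {"linear": [0,0,0],"rotation": [0,0,0],"gripper": 1},
], squeeze=25)

```text
clock: 2.6
position: [0.5689, -0.0189, 0.0874]
tool_rot: [-3.137, 0.0, -1.447]
ft_force: [-0.7, 1.0, 6.3]
gripper_width: 0.0447
grasp_force: 25.2
```

Emit:
drive_tool([
  {"linear": [0,0,0],"rotation": [0,0,0],"gripper": 1},
  {"linear": [0,0,0],"rotation": [0,0,0],"gripper": 1},
])

```text
clock: 2.8
position: [0.5689, -0.019, 0.0874]
tool_rot: [-3.137, 0.0, -1.447]
ft_force: [-2.2, 1.4, 6.9]
gripper_width: 0.0442
grasp_force: 25.2
```

Emit:
drive_tool([
  {"linear": [0,0,-20],"rotation": [0,0,0],"gripper": 1},
  {"linear": [0,0,-40],"rotation": [0,0,0],"gripper": 1},
  {"linear": [0,0,-45],"rotation": [0,0,0],"gripper": 1},
  {"linear": [0,0,-45],"rotation": [0,0,0],"gripper": 1},
  {"linear": [0,0,-45],"rotation": [0,0,0],"gripper": 1},
  {"linear": [0,0,-20],"rotation": [0,0,0],"gripper": 1},
  {"linear": [0,0,0],"rotation": [0,0,0],"gripper": 1},
])

```text
clock: 3.5
position: [0.5688, -0.0192, 0.3045]
tool_rot: [-3.132, 0.001, -1.448]
ft_force: [1.0, -0.3, -1.6]
gripper_width: 0.0444
grasp_force: 26.2
```

Run:
```python
from h import *
p,R=now(); print(p,R.as_euler("xyz"),env.get_state()["ft_force"],loc(0,.054,0)); 
t=loc(0,.054,.305)+[0,.003,0]; plan(p,R,t,down(-1.451),7)
im,d=env.capture("wrist"); cv2.imwrite("pics/w2.png",im[:,:,::-1])
M=np.eye(4);M[:3,:3]=R.as_matrix();M[:3,3]=p; T=M@env.camera_info("wrist")["T_tool_cam"]
X=cloud("wrist",d,T); g=cv2.inRange(cv2.cvtColor(im,cv2.COLOR_RGB2HSV),(40,90,25),(85,255,255))>0
m=g&(d>0)&(X[...,2]>.25); print(m.sum())
if m.sum(): q=X[m];print(q.min(0),q.max(0),cv2.minEnclosingCircle(q[:,:2].astype(np.float32)))
```

```text
[ 0.5688365  -0.01922771  0.30450735] [-3.13205907e+00  6.16139213e-04 -1.44757927e+00] [ 0.97692264 -0.3271441  -1.5744913 ] [0.49613554 0.26281167 0.        ]
lin [-42, 5, 0] rot [-0.1, 0.0, 0.0]
lin [-42, 5, 0] rot [-0.1, 0.0, 0.0]
lin [-42, 5, 0] rot [-0.1, 0.0, 0.0]
lin [-42, 5, 0] rot [-0.1, 0.0, 0.0]
lin [-42, 5, 0] rot [-0.1, 0.0, 0.0]
lin [-42, 5, 0] rot [-0.1, 0.0, 0.0]
lin [-42, 5, 0] rot [-0.1, 0.0, 0.0]
7073
[ 0.54675182 -0.0457383   0.25133533] [ 5.91990416e-01 -1.13978873e-04  3.73959739e-01] ((0.5710182785987854, -0.02189529314637184), 0.024856066331267357)
```

View pics/w2.png

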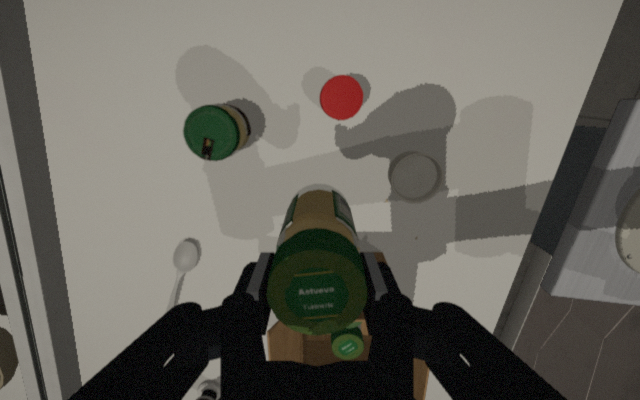

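The jar is held upright between the pads (lid at pixel 317,285). The other counter items, the big jar (215,132), the red jar (341,97) and the ramekin (414,176), are undisturbed. Now carry it over the gap.

Emit:
drive_tool([
  {"linear": [-42,5,0],"rotation": [0,0,0],"gripper": 1},
  {"linear": [-42,5,0],"rotation": [0,0,0],"gripper": 1},
  {"linear": [-42,5,0],"rotation": [0,0,0],"gripper": 1},
  {"linear": [-42,5,0],"rotation": [0,0,0],"gripper": 1},
  {"linear": [-42,5,0],"rotation": [0,0,0],"gripper": 1},
  {"linear": [-42,5,0],"rotation": [0,0,0],"gripper": 1},
  {"linear": [-40,5,0],"rotation": [0,0,0],"gripper": 1},
  {"linear": [0,0,0],"rotation": [0,0,0],"gripper": 1},
])

```text
clock: 4.35
position: [0.495, 0.2696, 0.2968]
tool_rot: [3.137, -0.001, -1.443]
ft_force: [0.6, -0.7, -1.8]
gripper_width: 0.0445
grasp_force: 26.2
```

Run:
```python
from h import *
p,R=now(); print(p,R.as_euler("xyz"),toloc(p)); 
t=loc(0,.055,.0914)+[0,.003,0]; plan(p,R,t,down(-1.451),6)
for n in("scene","top"):
    im,d=env.capture(n); np.savez(n+"1.npz",p=im,d=d)
    X=cloud(n,d); g=cv2.inRange(cv2.cvtColor(im,cv2.COLOR_RGB2HSV),(40,90,25),(85,255,255))>0
    m=g&(d>0)&(X[...,2]>.27)&(X[...,2]<.36)&(np.hypot(X[...,0]-p[0],X[...,1]-p[1])<.06); print(n,m.sum(),X[m].min(0),X[m].max(0))
```

```text
[0.49497753 0.26957717 0.29682131] [ 3.13748277e+00 -1.14750677e-03 -1.44291129e+00] [-0.00033977  0.06085547  0.29682131]
lin [0, 0, 34] rot [0.0, -0.0, 0.1]
lin [0, 0, 34] rot [0.0, -0.0, 0.1]
lin [0, 0, 34] rot [0.0, -0.0, 0.1]
lin [0, 0, 34] rot [0.0, -0.0, 0.1]
lin [0, 0, 34] rot [0.0, -0.0, 0.1]
lin [0, 0, 34] rot [0.0, -0.0, 0.1]
scene 226 [0.47208683 0.23790826 0.27053767] [0.51909027 0.27883573 0.3159853 ]
top 126 [0.46942491 0.23916768 0.27070295] [0.5152687  0.26040611 0.35672092]
```

Emit:
drive_tool([
  {"linear": [0,0,34],"rotation": [0,0,0],"gripper": 1},
  {"linear": [0,0,34],"rotation": [0,0,0],"gripper": 1},
  {"linear": [0,0,34],"rotation": [0,0,0],"gripper": 1},
  {"linear": [0,0,34],"rotation": [0,0,0],"gripper": 1},
  {"linear": [0,0,24],"rotation": [0,0,0],"gripper": 1},
  {"linear": [0,0,10],"rotation": [0,0,0],"gripper": 1},
  {"linear": [0,0,0],"rotation": [0,0,0],"gripper": 1},
])

```text
clock: 5.15
position: [0.4964, 0.2644, 0.128]
tool_rot: [3.138, -0.003, -1.449]
ft_force: [-0.1, 0.2, -0.1]
gripper_width: 0.0441
grasp_force: 26.2
```

Run:
```python
from h import *
p,R=now(); print(p,R.as_euler("xyz"),toloc(p),env.get_state()["ft_force"]); 
n="top"; im,d=env.capture(n); cv2.imwrite("pics/t2.png",cv2.resize(im[120:280,200:400],None,fx=3,fy=3)[:,:,::-1])
```

```text
[0.49644318 0.26440106 0.12804025] [ 3.13814362e+00 -2.56216092e-03 -1.44926103e+00] [0.00049569 0.05554114 0.12804025] [-0.14537298  0.15971615 -0.06650324]
```

View pics/t2.png

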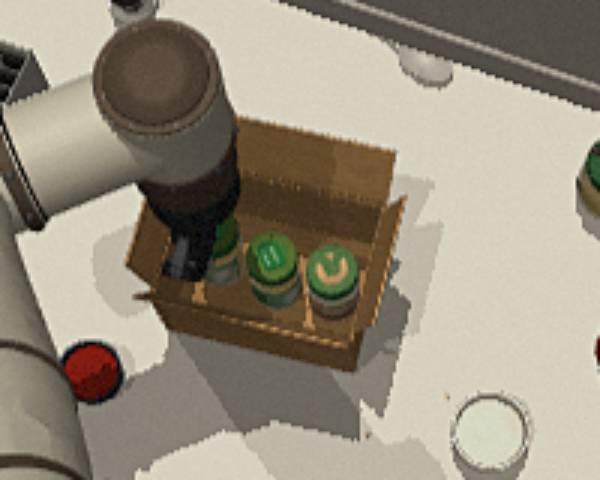

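The jar (225,240 in the crop) is going down into the free end beside the middle jar (272,268), clear of the walls. I'll shift it 4 mm left and lower it slowly.

Emit:
drive_tool([
  {"linear": [-4,0,6],"rotation": [0,0,0],"gripper": 1},
  {"linear": [0,0,8],"rotation": [0,0,0],"gripper": 1},
  {"linear": [0,0,8],"rotation": [0,0,0],"gripper": 1},
  {"linear": [0,0,6],"rotation": [0,0,0],"gripper": 1},
  {"linear": [0,0,4],"rotation": [0,0,0],"gripper": 1},
  {"linear": [0,0,2],"rotation": [0,0,0],"gripper": 1},
  {"linear": [0,0,0],"rotation": [0,0,0],"gripper": 1},
  {"linear": [0,0,0],"rotation": [0,0,0],"gripper": 1},
])

```text
clock: 6.0
position: [0.4966, 0.2702, 0.0959]
tool_rot: [-3.141, 0.0, -1.448]
ft_force: [0.1, -0.9, -0.9]
gripper_width: 0.0446
grasp_force: 26.2
```

Emit:
drive_tool([
  {"linear": [1,0,2],"rotation": [0,0,0],"gripper": 1},
  {"linear": [0,0,1],"rotation": [0,0,0],"gripper": 1},
  {"linear": [0,0,1],"rotation": [0,0,0],"gripper": 1},
  {"linear": [0,0,0],"rotation": [0,0,0],"gripper": 1},
  {"linear": [0,0,0],"rotation": [0,0,0],"gripper": 1},
])

```text
clock: 6.5
position: [0.4966, 0.2691, 0.0917]
tool_rot: [3.142, -0.0, -1.448]
ft_force: [0.2, 0.3, -1.9]
gripper_width: 0.0444
grasp_force: 26.2
```

Emit:
drive_tool([
  {"linear": [0,0,1],"rotation": [0,0,0],"gripper": 1},
  {"linear": [0,0,1],"rotation": [0,0,0],"gripper": 1},
  {"linear": [0,0,0],"rotation": [0,0,0],"gripper": 1},
  {"linear": [0,0,0],"rotation": [0,0,0],"gripper": 1},
])

```text
clock: 6.9
position: [0.4968, 0.2693, 0.0915]
tool_rot: [-3.141, 0.0, -1.447]
ft_force: [-2.5, -1.2, 6.7]
gripper_width: 0.0445
grasp_force: 27.2
```

On the floor (upward force of 6.7 N). Release, then rise.

Emit:
drive_tool([
  {"linear": [0,0,-1],"rotation": [0,0,0],"gripper": 1},
  {"linear": [0,0,0],"rotation": [0,0,0],"gripper": -0.2},
  {"linear": [0,0,0],"rotation": [0,0,0],"gripper": -0.45},
  {"linear": [0,0,0],"rotation": [0,0,0],"gripper": -0.45},
  {"linear": [0,0,0],"rotation": [0,0,0],"gripper": -0.45},
  {"linear": [0,0,0],"rotation": [0,0,0],"gripper": -0.45},
  {"linear": [0,0,0],"rotation": [0,0,0],"gripper": -0.45},
  {"linear": [0,0,0],"rotation": [0,0,0],"gripper": -0.45},
])

```text
clock: 7.7
position: [0.4956, 0.2689, 0.0912]
tool_rot: [3.14, -0.001, -1.447]
ft_force: [-7.3, -0.1, 6.2]
gripper_width: 0.0616
grasp_force: 0.6
```

Emit:
drive_tool([
  {"linear": [0,0,-10],"rotation": [0,0,0],"gripper": -0.45},
  {"linear": [0,0,-20],"rotation": [0,0,0],"gripper": -0.45},
  {"linear": [0,0,-30],"rotation": [0,0,0],"gripper": -0.45},
  {"linear": [0,0,-45],"rotation": [0,0,0],"gripper": -0.45},
  {"linear": [0,0,-45],"rotation": [0,0,0],"gripper": -0.45},
  {"linear": [0,0,-35],"rotation": [0,0,0],"gripper": 0},
  {"linear": [0,0,0],"rotation": [0,0,0],"gripper": 1},
  {"linear": [0,0,0],"rotation": [0,0,0],"gripper": 1},
])

```text
clock: 8.5
position: [0.4968, 0.2693, 0.2768]
tool_rot: [-3.14, 0.002, -1.448]
ft_force: [-1.1, -0.7, -0.4]
gripper_width: 0.0188
grasp_force: 0.0
```

Run:
```python
from h import *
p,R=now(); print(p,R.as_euler("xyz"),toloc(p))
M=np.eye(4);M[:3,:3]=R.as_matrix();M[:3,3]=p; T=M@env.camera_info("wrist")["T_tool_cam"]
im,d=env.capture("wrist"); cv2.imwrite("pics/w3.png",im[:,:,::-1])
X=cloud("wrist",d,T); hsv=cv2.cvtColor(im,cv2.COLOR_RGB2HSV)
g=((cv2.inRange(hsv,(40,90,20),(85,255,255))>0)&(d>0)&(X[...,2]>.1)&(X[...,2]<.125)).astype(np.uint8)
c,l,s,ce=cv2.connectedComponentsWithStats(g)
for k in range(1,c):
    if s[k,4]>100:
        q=X[l==k]; (x,y),r=cv2.minEnclosingCircle(q[:,:2].astype(np.float32)); print(ce[k].round(),s[k,4],toloc([x,y,np.median(q[:,2])]).round(4),round(r,4))
```

```text
[0.49681016 0.26928793 0.27678891] [-3.13965285e+00  1.88523335e-03 -1.44800258e+00] [0.00144506 0.06034893 0.27678891]
[320.  65.] 1234 [-0.0009 -0.0536  0.1104] 0.0224
[321. 126.] 1447 [-1.900e-03  1.000e-04  1.104e-01] 0.022
[318. 182.] 1270 [1.000e-04 5.590e-02 1.102e-01] 0.0222
```

View pics/w3.png

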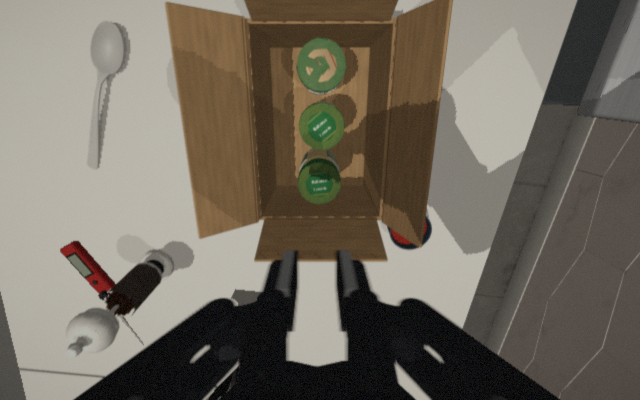

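The wrist view shows three lids in a row at (320,65), (321,126) and (318,182). The spare jar is at local (0.000, 0.056), level with the others, and all four flaps are open. Next, the left end flap: sweep from outside with closed fingers, then press.

Run:
```python
from h import *
print(env.tcp_to_tips)
p,R=now(); print(R.inv().apply(loc(0,.15,.172)-p)*1e3, "per 100 mm of carton -y:",R.inv().apply(loc(0,-.1,0)-loc(0,0,0))*1e3)
```

```text
0.014
[-89.9706288    0.5684969  103.32612235] per 100 mm of carton -y: [ 9.99996227e+01  2.74256772e-01 -1.53804735e-02]
```

Emit:
drive_tool([
  {"linear": [-45,0,0],"rotation": [0,0,0],"gripper": 1},
  {"linear": [-45,0,0],"rotation": [0,0,0],"gripper": 1},
  {"linear": [0,0,40],"rotation": [0,0,0],"gripper": 1},
  {"linear": [0,0,40],"rotation": [0,0,0],"gripper": 1},
  {"linear": [0,0,25],"rotation": [0,0,0],"gripper": 1},
  {"linear": [0,0,0],"rotation": [0,0,0],"gripper": 1},
])

```text
clock: 9.15
position: [0.483, 0.3559, 0.1645]
tool_rot: [3.132, -0.008, -1.448]
ft_force: [-1.3, -0.3, 0.2]
gripper_width: -0.0001
grasp_force: 0.0
```

Emit:
drive_tool([
  {"linear": [22,0,0],"rotation": [0,0,0],"gripper": 1},
  {"linear": [22,0,0],"rotation": [0,0,0],"gripper": 1},
  {"linear": [22,0,0],"rotation": [0,0,0],"gripper": 1},
  {"linear": [21,0,0],"rotation": [0,0,0],"gripper": 1},
  {"linear": [10,0,12],"rotation": [0,0,0],"gripper": 1},
  {"linear": [8,0,12],"rotation": [0,0,0],"gripper": 1},
  {"linear": [2,0,7],"rotation": [0,0,0],"gripper": 1},
  {"linear": [0,0,0],"rotation": [0,0,0],"gripper": 1},
])

```text
clock: 9.95
position: [0.4986, 0.2508, 0.1396]
tool_rot: [3.141, -0.001, -1.449]
ft_force: [-0.2, 0.0, 0.3]
gripper_width: 0.0
grasp_force: 0.0
```

Emit:
drive_tool([
  {"linear": [0,0,1],"rotation": [0,0,0],"gripper": 1},
  {"linear": [0,0,1],"rotation": [0,0,0],"gripper": 1},
  {"linear": [0,0,0],"rotation": [0,0,0],"gripper": 1},
])

```text
clock: 10.25
position: [0.4992, 0.2524, 0.139]
tool_rot: [-3.14, -0.0, -1.447]
ft_force: [-0.7, -2.1, 4.7]
gripper_width: 0.0002
grasp_force: 2.4
```

```bash
cat > flaps.py <<'E'
from h import *
import sys
tag=sys.argv[1]
p,R=now(); print("tcp local",toloc(p).round(4))
for n in("top","scene"):
    im,d=env.capture(n); X=cloud(n,d)
    cv2.imwrite(f"pics/{n}_{tag}.png",im[:,:,::-1])
    br=cv2.inRange(cv2.cvtColor(im,cv2.COLOR_RGB2HSV),(5,60,30),(22,255,255))>0
    q=X[br&(d>0)]; L=np.c_[(q[:,:2]-C0)@np.array([[np.cos(A),-np.sin(A)],[np.sin(A),np.cos(A)]]),q[:,2]]
    L=L[(abs(L[:,0])<.13)&(abs(L[:,1])<.16)&(L[:,2]>.118)]
    for nm,ax,sg,h in(("left",1,1,.088),("right",1,-1,.088),("near",0,-1,.062),("far",0,1,.062)):
        o=1-ax; zh=.1235 if ax else .1275
        u=(h-sg*L[:,ax]); w=L[:,2]-zh; m=(abs(L[:,o])<.05)&(np.hypot(u,w)>.015)&(np.hypot(u,w)<.063)&(w>-.008)
        t=np.arctan2(w[m],u[m]); 
        print(n,nm,m.sum(),np.percentile(t,[10,50,90]).round(2) if m.sum()>5 else "")
E
python3 flaps.py a
```

```text
tcp local [0.0018 0.0433 0.139 ]
top left 165 [-0.02  0.04  0.17]
top right 209 [1.77 1.83 1.86]
top near 226 [-0.12  1.87  1.92]
top far 576 [2.22 2.37 2.46]
scene left 175 [-0.02  0.01  0.22]
scene right 616 [1.89 1.93 1.99]
scene near 353 [1.92 1.96 2.01]
scene far 626 [-0.07  2.41  2.47]
```

The left flap is flat. Now the right end flap.

Emit:
drive_tool([
  {"linear": [0,0,-43],"rotation": [0,0,0],"gripper": 1},
  {"linear": [0,0,-43],"rotation": [0,0,0],"gripper": 1},
  {"linear": [48,0,-6],"rotation": [0,0,0],"gripper": 1},
  {"linear": [49,0,0],"rotation": [0,0,0],"gripper": 1},
  {"linear": [49,0,0],"rotation": [0,0,0],"gripper": 1},
  {"linear": [49,0,0],"rotation": [0,0,0],"gripper": 1},
  {"linear": [0,0,20],"rotation": [0,0,0],"gripper": 1},
  {"linear": [0,0,0],"rotation": [0,0,0],"gripper": 1},
])

```text
clock: 11.15
position: [0.5212, 0.0573, 0.2076]
tool_rot: [3.137, -0.0, -1.451]
ft_force: [-0.6, 0.5, -0.8]
gripper_width: 0.0004
grasp_force: 0.0
```

```bash
python3 -c "
from h import *
p,R=now(); print(toloc(p),R.as_euler('xyz')); print(R.inv().apply(loc(0,-.15,.172)-p)*1e3)"
```

```text
[ 0.00023979 -0.15304029  0.20755637] [ 3.13687180e+00 -6.02475926e-07 -1.45079216e+00]
[-3.04031349  0.07191871 35.55710224]
```

Emit:
drive_tool([
  {"linear": [0,0,35],"rotation": [0,0,0],"gripper": 1},
  {"linear": [-22,0,0],"rotation": [0,0,0],"gripper": 1},
  {"linear": [-22,0,0],"rotation": [0,0,0],"gripper": 1},
  {"linear": [-22,0,0],"rotation": [0,0,0],"gripper": 1},
  {"linear": [-24,0,0],"rotation": [0,0,0],"gripper": 1},
  {"linear": [-10,0,12],"rotation": [0,0,0],"gripper": 1},
  {"linear": [-8,0,12],"rotation": [0,0,0],"gripper": 1},
  {"linear": [-2,0,7],"rotation": [0,0,0],"gripper": 1},
])

```text
clock: 11.95
position: [0.5083, 0.1685, 0.142]
tool_rot: [3.14, -0.001, -1.446]
ft_force: [0.0, -0.9, 0.3]
gripper_width: 0.0003
grasp_force: 0.3
```

Emit:
drive_tool([
  {"linear": [0,0,1],"rotation": [0,0,0],"gripper": 1},
  {"linear": [0,0,1],"rotation": [0,0,0],"gripper": 1},
  {"linear": [0,0,0],"rotation": [0,0,0],"gripper": 1},
])

```text
clock: 12.25
position: [0.5092, 0.1673, 0.1417]
tool_rot: [3.141, -0.0, -1.449]
ft_force: [-0.2, -1.1, 0.7]
gripper_width: -0.0003
grasp_force: 0.0
```

```bash
python3 flaps.py b
```

```text
tcp local [ 0.0015 -0.0424  0.1417]
top left 446 [-0.03  0.06  0.17]
top right 294 [-0.01  0.11  0.28]
top near 327 [-0.13  0.05  1.91]
top far 80 [-0.09 -0.05  0.05]
scene left 178 [-0.02  0.01  0.05]
scene right 405 [0.01 0.05 0.23]
scene near 437 [-0.06  1.95  2.  ]
scene far 468 [-0.09  2.4   2.46]
```

Emit:
drive_tool([
  {"linear": [0,0,2],"rotation": [0,0,0],"gripper": 1},
  {"linear": [0,0,1],"rotation": [0,0,0],"gripper": 1},
  {"linear": [0,0,1],"rotation": [0,0,0],"gripper": 1},
  {"linear": [0,0,0],"rotation": [0,0,0],"gripper": 1},
  {"linear": [0,0,0],"rotation": [0,0,0],"gripper": 1},
])

```text
clock: 12.85
position: [0.5095, 0.1678, 0.1389]
tool_rot: [-3.14, -0.0, -1.447]
ft_force: [-1.1, -0.9, 5.8]
gripper_width: 0.0002
grasp_force: 2.9
```

Emit:
drive_tool([
  {"linear": [0,0,-45],"rotation": [0,0,0],"gripper": 1},
  {"linear": [0,0,-45],"rotation": [0,0,0],"gripper": 1},
  {"linear": [-14,44,-10],"rotation": [0,0,0],"gripper": 1},
  {"linear": [-14,44,0],"rotation": [0,0,0],"gripper": 1},
  {"linear": [-14,44,0],"rotation": [0,0,0],"gripper": 1},
  {"linear": [0,0,0],"rotation": [0,0,0],"gripper": 1},
])

```text
clock: 13.45
position: [0.3687, 0.1928, 0.2379]
tool_rot: [3.14, 0.001, -1.444]
ft_force: [0.9, 0.4, 0.2]
gripper_width: 0.0001
grasp_force: 0.0
```

```bash
python3 flaps.py c; python3 -c "
from h import *
p,R=now(); print(R.inv().apply(loc(-.13,0,.167)-p)*1e3)"
```

```text
tcp local [-0.1349 -0.0003  0.2379]
top left 127 [-0.02  0.05  0.16]
top right 659 [-0.02  0.06  0.19]
top near 213 [-0.14  0.01  1.89]
top far 886 [-0.07  2.33  2.44]
scene left 227 [-0.03  0.01  0.05]
scene right 379 [-0.02  0.01  0.05]
scene near 433 [-0.08  1.95  2.01]
scene far 742 [-0.12  2.4   2.47]
[ 0.2371315  -0.98256131 71.33269542]
```

View pics/scene_c.png

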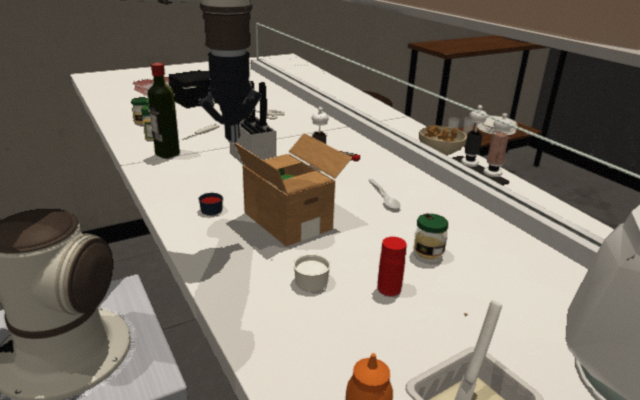

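Both end flaps are flat (box top at (290,185)), the near flap (265,165) and far flap (320,155) are still open, and the bystanders are in place. Now the near flap.

Emit:
drive_tool([
  {"linear": [0,0,40],"rotation": [0,0,0],"gripper": 1},
  {"linear": [0,0,31],"rotation": [0,0,0],"gripper": 1},
  {"linear": [0,-24,0],"rotation": [0,0,0],"gripper": 1},
  {"linear": [0,-24,0],"rotation": [0,0,0],"gripper": 1},
  {"linear": [0,-24,0],"rotation": [0,0,0],"gripper": 1},
  {"linear": [0,-20,0],"rotation": [0,0,0],"gripper": 1},
  {"linear": [0,-10,8],"rotation": [0,0,0],"gripper": 1},
  {"linear": [0,-8,10],"rotation": [0,0,0],"gripper": 1},
])

```text
clock: 14.35
position: [0.4834, 0.2065, 0.1476]
tool_rot: [3.141, -0.0, -1.449]
ft_force: [-0.3, -0.0, -0.1]
gripper_width: 0.0001
grasp_force: 0.3
```

Emit:
drive_tool([
  {"linear": [0,-2,3],"rotation": [0,0,0],"gripper": 1},
  {"linear": [0,0,2],"rotation": [0,0,0],"gripper": 1},
  {"linear": [0,0,1],"rotation": [0,0,0],"gripper": 1},
  {"linear": [0,0,1],"rotation": [0,0,0],"gripper": 1},
  {"linear": [0,0,0],"rotation": [0,0,0],"gripper": 1},
])

```text
clock: 14.85
position: [0.484, 0.2068, 0.143]
tool_rot: [-3.14, -0.0, -1.447]
ft_force: [-0.0, -3.3, 4.7]
gripper_width: 0.0004
grasp_force: 2.4
```

```bash
python3 flaps.py d
```

```text
tcp local [-0.0187 -0.0002  0.143 ]
top left 302 [0.07 0.17 0.37]
top right 680 [0.02 0.11 0.3 ]
top near 386 [-0.02  0.06  0.18]
top far 434 [-0.07  2.33  2.43]
scene left 231 [0.   0.1  0.22]
scene right 404 [-0.    0.07  0.19]
scene near 350 [-0.02  0.02  0.09]
scene far 677 [-0.1   2.4   2.46]
```

Near flap down. Now the far flap, from its far side.

Emit:
drive_tool([
  {"linear": [0,0,-45],"rotation": [0,0,0],"gripper": 1},
  {"linear": [0,0,-45],"rotation": [0,0,0],"gripper": 1},
  {"linear": [0,-44,-5],"rotation": [0,0,0],"gripper": 1},
  {"linear": [0,-44,0],"rotation": [0,0,0],"gripper": 1},
  {"linear": [0,-44,0],"rotation": [0,0,0],"gripper": 1},
  {"linear": [0,-43,0],"rotation": [0,0,0],"gripper": 1},
  {"linear": [0,0,25],"rotation": [0,0,0],"gripper": 1},
  {"linear": [0,0,0],"rotation": [0,0,0],"gripper": 1},
])

```text
clock: 15.75
position: [0.6561, 0.2283, 0.2066]
tool_rot: [3.133, -0.001, -1.449]
ft_force: [-0.1, 0.1, -0.6]
gripper_width: 0.0001
grasp_force: 0.0
```

```bash
python3 flaps.py e; python3 -c "
from h import *
p,R=now(); print(R.inv().apply(loc(.155,0,.160)-p)*1e3)"
```

```text
tcp local [0.1547 0.0006 0.2066]
top left 630 [0.01 0.11 0.28]
top right 685 [0.   0.12 0.28]
top near 666 [-0.03  0.06  0.18]
top far 935 [-0.07  2.31  2.44]
scene left 359 [-0.01  0.06  0.18]
scene right 407 [-0.    0.07  0.19]
scene near 391 [-0.02  0.02  0.05]
scene far 733 [-0.11  2.4   2.47]
[ 0.76165073  0.44576358 51.17784333]
```

Emit:
drive_tool([
  {"linear": [0,0,46],"rotation": [0,0,0],"gripper": 1},
  {"linear": [0,0,0],"rotation": [0,0,0],"gripper": 1},
  {"linear": [0,24,0],"rotation": [0,0,0],"gripper": 1},
  {"linear": [0,24,0],"rotation": [0,0,0],"gripper": 1},
  {"linear": [0,24,0],"rotation": [0,0,0],"gripper": 1},
  {"linear": [0,24,-3],"rotation": [0,0,0],"gripper": 1},
  {"linear": [0,18,0],"rotation": [0,0,0],"gripper": 1},
  {"linear": [0,10,6],"rotation": [0,0,0],"gripper": 1},
])

```text
clock: 16.65
position: [0.5348, 0.2142, 0.1671]
tool_rot: [-3.135, 0.002, -1.446]
ft_force: [1.1, 0.7, 0.7]
gripper_width: -0.0002
grasp_force: 0.4
```

Emit:
drive_tool([
  {"linear": [0,8,8],"rotation": [0,0,0],"gripper": 1},
  {"linear": [0,2,3],"rotation": [0,0,0],"gripper": 1},
  {"linear": [0,0,3],"rotation": [0,0,0],"gripper": 1},
  {"linear": [0,0,0],"rotation": [0,0,0],"gripper": 1},
])

```text
clock: 17.05
position: [0.5249, 0.2121, 0.1485]
tool_rot: [3.141, -0.0, -1.448]
ft_force: [-0.3, 0.5, -0.3]
gripper_width: -0.0
grasp_force: 0.1
```

```bash
python3 flaps.py f
```

```text
tcp local [0.0225 0.0002 0.1485]
top left 653 [0.07 0.23 0.57]
top right 735 [0.08 0.22 0.53]
top near 622 [-0.02  0.06  0.18]
top far 387 [0.02 0.17 0.27]
scene left 357 [0.03 0.16 0.37]
scene right 475 [0.06 0.15 0.38]
scene near 390 [-0.02  0.02  0.06]
scene far 318 [-0.06  0.13  0.16]
```

Another 6 mm down, then rise and check.

Emit:
drive_tool([
  {"linear": [0,0,3],"rotation": [0,0,0],"gripper": 1},
  {"linear": [0,0,2],"rotation": [0,0,0],"gripper": 1},
  {"linear": [0,0,1],"rotation": [0,0,0],"gripper": 1},
  {"linear": [0,0,1],"rotation": [0,0,0],"gripper": 1},
  {"linear": [0,0,0],"rotation": [0,0,0],"gripper": 1},
  {"linear": [0,0,0],"rotation": [0,0,0],"gripper": 1},
])

```text
clock: 17.75
position: [0.5251, 0.2122, 0.143]
tool_rot: [-3.141, -0.0, -1.447]
ft_force: [-2.1, -0.5, 7.0]
gripper_width: 0.0002
grasp_force: 3.3
```

Emit:
drive_tool([
  {"linear": [0,0,-30],"rotation": [0,0,0],"gripper": 1},
  {"linear": [0,0,-45],"rotation": [0,0,0],"gripper": 1},
  {"linear": [0,0,-45],"rotation": [0,0,0],"gripper": 1},
  {"linear": [-45,0,0],"rotation": [0,0,0],"gripper": 1},
  {"linear": [-45,0,0],"rotation": [0,0,0],"gripper": 1},
  {"linear": [-45,0,0],"rotation": [0,0,0],"gripper": 1},
  {"linear": [0,0,0],"rotation": [0,0,0],"gripper": 1},
  {"linear": [0,0,0],"rotation": [0,0,0],"gripper": 1},
])

```text
clock: 18.55
position: [0.5077, 0.3468, 0.2608]
tool_rot: [3.14, -0.001, -1.446]
ft_force: [-0.1, 0.3, 0.3]
gripper_width: 0.0001
grasp_force: 0.0
```

```bash
python3 flaps.py g
python3 - <<'E'
import cv2
cv2.imwrite("pics/g.png",cv2.resize(cv2.imread("pics/scene_g.png")[110:310,180:480],None,fx=2.5,fy=2.5))
E
```

```text
tcp local [0.0215 0.136  0.2608]
top left 692 [0.07 0.16 0.37]
top right 726 [0.07 0.17 0.39]
top near 669 [-0.03  0.06  0.18]
top far 681 [-0.02  0.06  0.18]
scene left 374 [0.07 0.11 0.22]
scene right 454 [0.07 0.12 0.24]
scene near 390 [-0.02  0.01  0.06]
scene far 396 [-0.02  0.01  0.05]
```

View pics/g.png

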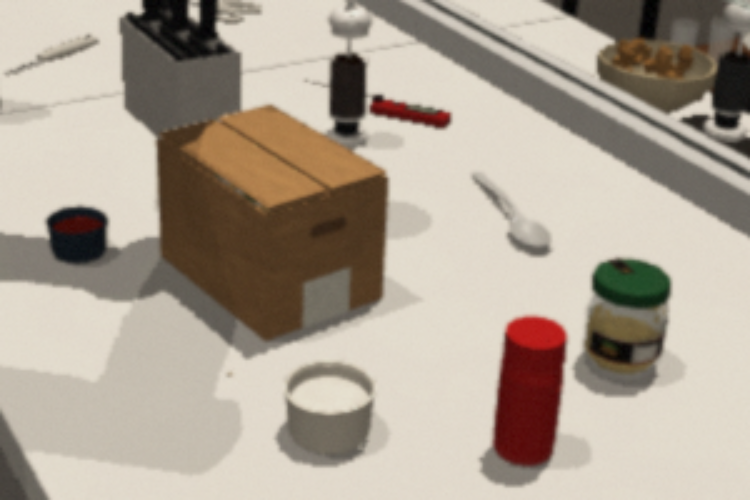

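The picture shows the carton closed, with all four flaps flat (top at (270,155)). The big jar, both ramekins and the red jar are in place, and the arm is clear.

```bash
python3 -c "
from station import env; print(env.finish_job())"
```

```text
the job is handed in; nothing more can be done
None
```

The job is handed in: the spare jar was measured upright in the free end of the row, all four flaps were folded flat (end flaps first), and nothing else on the counter looked moved; no verdict was returned.

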